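# Line up the reagent bottles by size beside the microscope

### The job

Put the four labelled brown bottles that stand in front of the low steel shelf away on it in order of size, each standing upright in the middle of its own white drip dish: the smallest in the dish nearest the microscope, rising to the largest at the far end, so that no small bottle is hidden from the microscope's user behind a tall one. Set each bottle down gently rather than letting it drop, never tip one over, and leave the stoppered glass flask where it stands.

Things in the scene. Friction and masses are not known exactly. Their poses are not given: they have to be found in the camera images.
- bottle_30: The smallest of four brown glass screw-cap bottles with a blank white paper label and a ribbed cream cap: body 34 mm in diameter, straight-walled up to 42 mm above its underside, then a shoulder up to 50 mm and a cap 26 mm in diameter and 14 mm high; 68 mm tall in all, about 65 g. It stands loose on the bench. Origin: centre of its underside; z points up to the cap.
- bottle_60: The second smallest of four brown glass screw-cap bottles with a blank white paper label and a ribbed cream cap: body 42 mm in diameter, straight-walled up to 56 mm above its underside, then a shoulder up to 66 mm and a cap 32 mm in diameter and 16 mm high; 86 mm tall in all, about 120 g. It stands loose on the bench. Origin: centre of its underside; z points up to the cap.
- bottle_125: The second largest of four brown glass screw-cap bottles with a blank white paper label and a ribbed cream cap: body 51 mm in diameter, straight-walled up to 73 mm above its underside, then a shoulder up to 85 mm and a cap 38 mm in diameter and 18 mm high; 108 mm tall in all, about 220 g. It stands loose on the bench. Origin: centre of its underside; z points up to the cap.
- bottle_250: The largest of four brown glass screw-cap bottles with a blank white paper label and a ribbed cream cap: body 62 mm in diameter, straight-walled up to 96 mm above its underside, then a shoulder up to 111 mm and a cap 45 mm in diameter and 20 mm high; 136 mm tall in all, about 400 g. It stands loose on the bench. Origin: centre of its underside; z points up to the cap.
- dish_1: White plastic drip dish at the left (+y) end of the row: 90 mm in diameter, flat floor 74 mm across and 3 mm thick, rim 6 mm high. Fixed on a low steel shelf, 115 x 440 mm, its top 20 mm above the bench. The four dishes are alike, in a straight row about 100 mm apart, the shelf turned up to 0.2 rad. Origin: centre of the dish's underside, z up, y along the row to its left end.
- dish_2: White plastic drip dish second from the left: 90 mm in diameter, flat floor 74 mm across and 3 mm thick, rim 6 mm high. Fixed on a low steel shelf, 115 x 440 mm, its top 20 mm above the bench. The four dishes are alike, in a straight row about 100 mm apart, the shelf turned up to 0.2 rad. Origin: centre of the dish's underside, z up, y along the row to its left end.
- dish_3: White plastic drip dish third from the left: 90 mm in diameter, flat floor 74 mm across and 3 mm thick, rim 6 mm high. Fixed on a low steel shelf, 115 x 440 mm, its top 20 mm above the bench. The four dishes are alike, in a straight row about 100 mm apart, the shelf turned up to 0.2 rad. Origin: centre of the dish's underside, z up, y along the row to its left end.
- dish_4: White plastic drip dish at the right (-y) end of the row: 90 mm in diameter, flat floor 74 mm across and 3 mm thick, rim 6 mm high. Fixed on a low steel shelf, 115 x 440 mm, its top 20 mm above the bench. The four dishes are alike, in a straight row about 100 mm apart, the shelf turned up to 0.2 rad. Origin: centre of the dish's underside, z up, y along the row to its left end.
- microscope: Microscope on a black base 190 x 130 mm, with light grey limb and head, black stage, about 350 mm tall, fixed on the bench beyond one end of the row of dishes, left or right; a cream bench balance stands beyond the other end. Origin: centre of the underside of its base; the eyepiece leans to its -x side, away from the robot.
- flask: Clear glass conical flask with a black rubber stopper, base 64 mm in diameter, 122 mm tall, standing loose among the bottles, at least 115 mm from the next thing, centre to centre. It is not to be moved. Origin: centre of its underside; z up.
There are look-alikes about, which are no part of the job. Leave any blue look-alike of the bottle_250 alone.

How it is judged:
By the outcome, as a careful person would: the job done as asked, in the order asked, and still so for the second after the job is handed in, with the robot touching nothing.
It also fails if it takes over 96 s, if anything falls off the work surface, if the arm or the gripper's body presses on something with over 40 N, if the wrist force passes 120 N, or if a joint passes its speed limit or range.

### The arm

A 6-joint arm with a two-finger parallel gripper is mounted at the origin on the work surface. World frame = base frame: x ahead of the robot, y to its left, z up, the work surface at z = 0. Lengths are in m, angles in rad, forces in N, time in s.
With the tool pointing down it reaches from about 0.375 to 0.9 m from the base axis. Payload 3.1 kg.
Tool frame: the origin (TCP) lies midway between the tips of the shut fingers; the grasp point (between the pads) lies 19 mm behind it (grip_depth is the distance from the TCP to the grasp point, in m); y points along the fingers, z is the direction in which the jaws open and shut, and the axes are right-handed (so a half turn about y gives the same grasp; the last joint's range is limited). The gripper opens to 85 mm and grips with 20 to 120 N. Pads are 22 mm wide; open, the fingers measure 114 mm over their backs; the gripper's body (76 mm by 85 mm) begins 54 mm behind the grasp point. The pads swing forward as they close: fully open they stand 13 mm farther back than shut.
Start: joints at [1.143, 0.527, 1.433, -0, 1.181, -0.178], TCP at [0.154, 0.606, 0.231] pointing down, gripper open.
Joint ranges: [-3.08, 3.08], [-0.75, 2.2], [0.22, 2.44], [-1.43, 4.57], [0, 2.65], [-2.85, 2.85]. Speed limits (rad/s): [2.79, 2.79, 3.14, 3.14, 3.14, 3.14].

### API

Orientations are given as a unit quaternion [x, y, z, w].
In Python, from station import sense, snapshot, camera_model, sign_off, grip_depth gives the robot as it stands.
- The arm moves only by the tool play_rows, never from a script. Its argument "deltas" is a list of rows, each a list of 6 numbers: the shift along the tool's x, y, z in m, then the turn, a rotation vector about the tool's x, y, z in rad. A call has 1 to 12 rows; each row is the pose to reach, as a shift and turn from the pose commanded when the call began, along the tool's axes at that moment; what a row does not reach only later rows make up. A row lasts 1/10 s, in which the tool goes at most 50 mm and 8.59 degrees, less where a joint would pass 70% of its speed; a pose out of reach is approached as far as the arm can. A call with a gripper value outside its range is refused whole. "gripper" is the finger opening in m, from 0 to 0.0854, set as the call begins (left out, the last holds). The fingers move at their own pace and stop on an object; "force" is the grip in N (left out, the last holds). Time passes only in rows, so rows that repeat a pose let the fingers close. It gives the time, the measured TCP pose, the force and the opening at its end, in the units of the state.
- sense(): the state, without advancing time (a new reading comes with each control period).
- snapshot(name): name is "side" or "top" or "wrist"; returns the picture (420x560x3 uint8, red, green, blue); there is no depth.
- camera_model(name): a dict with "fx", "fy", "cx", "cy" (pixels), "camera_from_world" (4x4, takes a point from world to camera coordinates). Camera axes: x right, y up, looking along -z (the intrinsics and any distortion apply to the point x, -y, -z); pixel columns grow to the right and rows downward; lengths in m; the calibration is good to about 2 mm. A picture is of the moment at which its call begins: read the wrist's pose just before it. camera_model takes no time and is no camera call; for the wrist camera it gives the pose at the moment of the call.
- sign_off(): hands the job in, once; it reports no verdict.
The state is a dict: "t": time; "q": joint angles; "qd": joint speeds; "tau": joint torques, N m; "tcp_pos": TCP position; "tool_rot": TCP orientation; "force": force on the tool from outside, world axes, zero at the start; "ft_torque": the same for the moment, N m; "finger_gap": opening from 0.0 (shut) to 1.0 (fully open).
Only numpy, scipy, OpenCV 4.12 (cv2) and the standard library are available. Lean on these libraries where they do the work, as an engineer would, in place of code of your own. Each camera call takes 0.05 s, during which the arm holds its last target.

## Working session

There is one attempt and no reset: what is moved stays moved. The work goes in short steps, Python scripts to look and compute and a tool call to move; the robot and the scene stay as the last step left them, time stands still between calls to the robot, and variables do not carry over. Pictures are saved under pics/ and viewed, and the job is handed in when it is done.

Besides the shell and the picture viewer there is one more tool, called as name(argument=value, ...), one argument or row to a line, values as JSON. play_rows: Moves the arm, as the interface text tells. Its arguments: {"type":"object","properties":{"deltas":{"type":"array"},"gripper":{"type":"number"},"force":{"type":"number"}},"required":["deltas"]}

```bash
ls; mkdir -p pics; python3 - <<'E'
from station import *
import cv2,json
print(sense(), grip_depth)
for n in("side","top","wrist"):
    m=camera_model(n)
    im=snapshot(n); cv2.imwrite(f"pics/{n}0.png",im[:,:,::-1]); print(n,m)
E
```

```text
pics
{'t': 0.0, 'q': array([ 1.14349221e+00,  5.28487745e-01,  1.43391464e+00,  3.05663647e-05,
        1.18137979e+00, -1.78479310e-01]), 'qd': array([-4.41822070e-04, -8.98041630e-04, -1.86097116e-04, -2.01330651e-05,
        1.88747349e-03, -9.62227369e-04]), 'tau': array([ 2.23097079e-03, -4.42352271e+01, -1.78025222e+01, -7.86775360e-06,
        8.38380220e-03, -2.90788705e-06]), 'tcp_pos': array([0.15356467, 0.60510157, 0.23031643]), 'tool_rot': array([ 0.70237634, -0.08799055,  0.08750967, -0.70090456]), 'force': array([-0.13193563,  0.78080176, -0.49006175]), 'ft_torque': array([ 0.02836223,  0.03160813, -0.04494568]), 'finger_gap': 1.0036944990067849} 0.0187
side {'fx': 460.5291054778522, 'fy': 460.5291054778522, 'cx': 285.25331680549084, 'cy': 215.1740596437079, 'camera_from_world': array([[ 9.97598149e-01, -6.92664310e-02,  3.08513195e-04,
        -4.70706321e-01],
       [ 4.33995538e-02,  6.28513714e-01,  7.76586756e-01,
        -7.45376193e-02],
       [-5.39852977e-02, -7.74708121e-01,  6.30010250e-01,
        -1.13009432e+00],
       [ 0.00000000e+00,  0.00000000e+00,
[... 191 characters left out ...]
540e-03, -9.99949401e-01,  1.32159636e-03,
         2.60529342e-02],
       [ 9.73224422e-01,  1.00093557e-02,  2.29638926e-01,
        -4.66267862e-01],
       [-2.29640535e-01, -1.00383572e-03,  9.73274996e-01,
        -1.29208175e+00],
       [ 0.00000000e+00,  0.00000000e+00,  0.00000000e+00,
         1.00000000e+00]])}
wrist {'fx': 349.9502302361416, 'fy': 349.9502302361416, 'cx': 282.5136240151731, 'cy': 204.89703490938754, 'camera_from_world': array([[ 0.24646113,  0.96914881, -0.00273577, -0.62507921],
       [-0.92987271,  0.23567556, -0.28247792,  0.03731523],
       [-0.27311839,  0.07216374,  0.9592699 , -0.38100376],
       [ 0.        ,  0.        ,  0.        ,  1.        ]])}
```

View pics/side0.png

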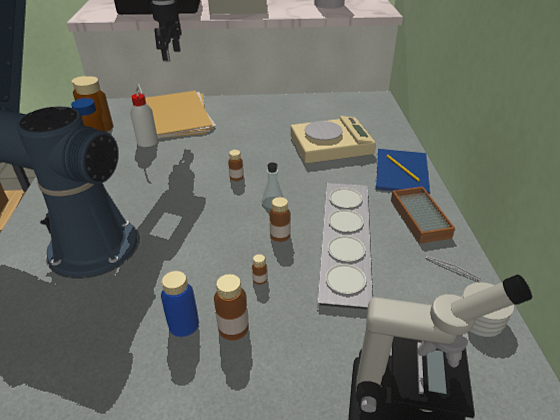

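View pics/top0.png

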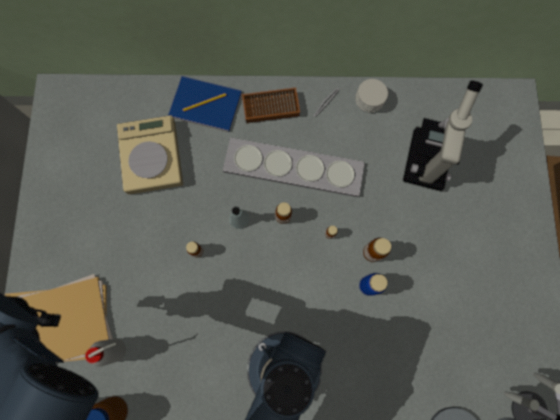

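View pics/wrist0.png

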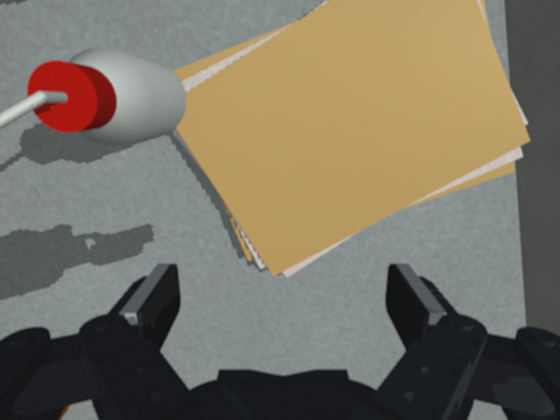

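Side view: the four labelled brown bottles are at about (260,270), (236,165), (280,220) and (231,305). A blue look-alike is at (180,305). One more large brown jar is far behind at (88,100), so it is not in front of the shelf. The microscope is at the −y end of the row and the flask at (272,185). Next I'll measure caps and dishes from two views.

```bash
cat > h.py <<'E'
import numpy as np, cv2
from station import *
from scipy.spatial.transform import Rotation as R
def ray(m,uv):
    d=np.array([(uv[0]-m["cx"])/m["fx"],-(uv[1]-m["cy"])/m["fy"],-1.0])
    T=m["camera_from_world"];Rm=T[:3,:3];o=-Rm.T@T[:3,3];d=Rm.T@d
    return o,d/np.linalg.norm(d)
def onz(m,uv,z):
    o,d=ray(m,uv);return o+d*(z-o[2])/d[2]
def tri(ms,uvs):
    A=np.zeros((3,3));b=np.zeros(3);rs=[ray(m,u) for m,u in zip(ms,uvs)]
    for o,d in rs:
        P=np.eye(3)-np.outer(d,d);A+=P;b+=P@o
    p=np.linalg.solve(A,b)
    return p,max(np.linalg.norm((np.eye(3)-np.outer(d,d))@(p-o)) for o,d in rs)
def proj(m,p):
    c=m["camera_from_world"]@np.r_[p,1];return np.array([m["cx"]+m["fx"]*c[0]/-c[2],m["cy"]-m["fy"]*c[1]/-c[2]])
E
python3 - <<'E'
import cv2,numpy as np
s=cv2.imread("pics/side0.png");t=cv2.imread("pics/top0.png")
cv2.imwrite("pics/side0c.png",cv2.resize(s[140:350,150:400],None,fx=2.8,fy=2.8,interpolation=cv2.INTER_CUBIC))
cv2.imwrite("pics/top0c.png",cv2.resize(t[130:310,170:430],None,fx=3,fy=3,interpolation=cv2.INTER_CUBIC))
for n,im in(("side",s),("top",t)):
    hsv=cv2.cvtColor(im,cv2.COLOR_BGR2HSV)
    for lab,lo,hi in(("cream",(12,50,140),(32,160,255)),("white",(0,0,165),(180,40,255))):
        m=cv2.inRange(hsv,lo,hi);k,l,st,c=cv2.connectedComponentsWithStats(m)
        for i in range(1,k):
            if st[i,4]>40: print(n,lab,st[i],c[i].round(1))
E
```

```text
side cream [ 72  76  26  10 209] [84.3 80.3]
side cream [ 145   90   68   44 2043] [178.2 111.3]
side cream [340 116  35  28 289] [356.6 128.9]
side cream [291 119  67  33 735] [322.8 137.7]
side cream [229 150  11   7  53] [234.1 152.5]
side cream [  0 190  24  40 425] [  9.9 205.6]
side cream [272 197  16  10 127] [279.3 201.5]
side cream [253 254  12  10  85] [258.6 258.1]
side cream [162 271  24  18 335] [173.5 279.3]
side cream [216 274  25  18 342] [227.8 282.7]
side white [ 67   0  51  23 858] [95.6 12.2]
side white [201   0  14  21 155] [205.2  11.2]
side white [263   0  62  20 959] [292.5   9.4]
side white [345   0  57  18 816] [371.3   8.4]
side white [306 129  16   9  54] [313.4 133.3]
side white [ 318  183  116  145 6196] [356.8 260.7]
side white [433 283  61  43 821] [455.5 303.2]
side white [484 305  30  14 207] [500.8 313.1]
side white [419 356   3  21  43] [419.7 366.6]
top cream [117 116  54  22 481] [142.  127.7]
top cream [ 119  133   60   58 1477] [146.5 162.3]
top cream [278 203  12  12 113] [283.4 208.2]
top cream [329 226   8   8  50] [332.3 229.4]
top cream [375 238  16  16 181] [382.4 245.6]
top cream [186 242  11  10  84] [190.9 246.6]
top cream [371 275  16  15 191] [378.4 282.1]
top cream [   7  277  100   84 4184] [ 70.7 317. ]
```

```bash
true
```

```text
(no output)
```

View pics/side0c.png

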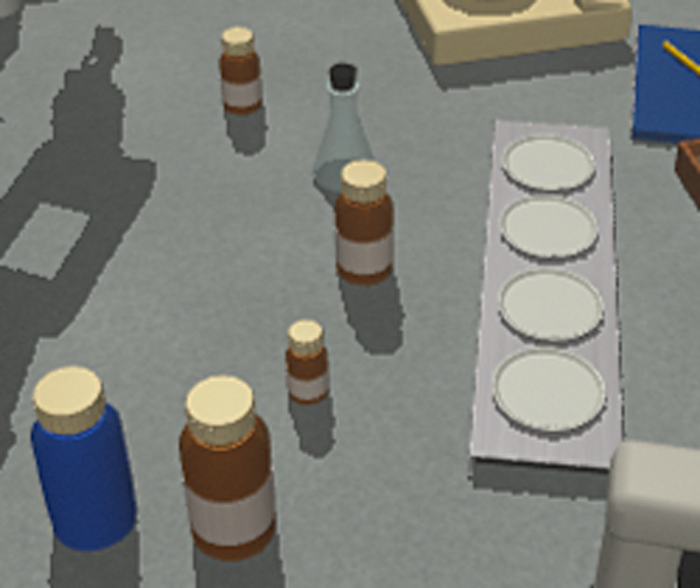

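View pics/top0c.png

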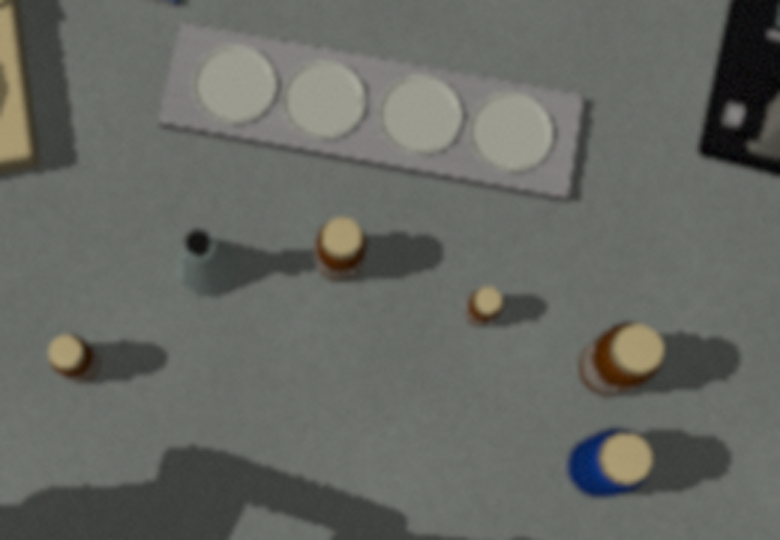

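The crops confirm four brown labelled bottles of distinct sizes. The blue one at side (180,305), top (372,283) is excluded. All four dishes are visible.

```bash
python3 - <<'E'
from h import *
s=cv2.imread("pics/side0.png");t=cv2.imread("pics/top0.png")
ms,mt=camera_model("side"),camera_model("top")
# dishes: shelf region, Lab b
def comps(im,box,lo,hi,space):
    x0,y0,x1,y1=box
    c=cv2.cvtColor(im[y0:y1,x0:x1],space)
    m=cv2.inRange(c,lo,hi)
    cs,_=cv2.findContours(m,cv2.RETR_EXTERNAL,cv2.CHAIN_APPROX_NONE)
    return [(cv2.fitEllipse(cv2.convexHull(k))[0][0]+x0,cv2.fitEllipse(cv2.convexHull(k))[0][1]+y0,cv2.fitEllipse(cv2.convexHull(k))[1],cv2.contourArea(k)) for k in cs if cv2.contourArea(k)>40]
ls=cv2.cvtColor(s,cv2.COLOR_BGR2LAB);lt=cv2.cvtColor(t,cv2.COLOR_BGR2LAB)
print("lab side dish/shelf/ridge",ls[249,347],ls[300,365],ls[264,347],"top",lt[158,249],lt[160,232])
S=comps(s,(315,178,378,312),(150,0,129),(255,127,150),cv2.COLOR_BGR2LAB)
T=comps(t,(220,135,370,200),(120,0,129),(255,127,150),cv2.COLOR_BGR2LAB)
S=sorted(S,key=lambda a:a[1]);T=sorted(T,key=lambda a:a[0])
for a,b in zip(S,T):
    p,e=tri([ms,mt],[a[:2],b[:2]]); print("dish",np.round(a[:2],1),a[2],np.round(b[:2],1),b[2],p.round(4),round(e,4), "top@.026",onz(mt,b[:2],.026).round(4),onz(ms,a[:2],.026).round(4))
# caps: top face bright in side
for nm,bs,bt,h in(("30",(250,250,270,266),(325,222,341,238),.068),("60",(225,146,246,162),(182,238,202,256),.086),("125",(268,193,292,212),(274,198,294,219),.108),("250",(212,270,245,300),(370,234,396,260),.136)):
    r=s[bs[1]:bs[3],bs[0]:bs[2]];hv=cv2.cvtColor(r,cv2.COLOR_BGR2HSV)
    m=cv2.inRange(hv,(12,40,215),(35,150,255));M=cv2.moments(m,True)
    us=(M['m10']/M['m00']+bs[0],M['m01']/M['m00']+bs[1])
    r=t[bt[1]:bt[3],bt[0]:bt[2]];hv=cv2.cvtColor(r,cv2.COLOR_BGR2HSV)
    m2=cv2.inRange(hv,(12,40,140),(35,170,255));M2=cv2.moments(m2,True)
    ut=(M2['m10']/M2['m00']+bt[0],M2['m01']/M2['m00']+bt[1])
    p,e=tri([ms,mt],[us,ut]);print(nm,np.round(us,1),M['m00'],np.round(ut,1),M2['m00'],p.round(4),round(e,4),"top@h",onz(mt,ut,h).round(4)[:2],onz(ms,us,h).round(4)[:2])
cv2.imwrite("pics/cap.png",cv2.resize(s[265:300,210:250],None,fx=12,fy=12,interpolation=0))
E
```

```text
lab side dish/shelf/ridge [204 125 134] [179 130 129] [180 126 134] top [162 126 134] [134 128 129]
dish [345.4 197.4] (19.33339500427246, 33.24386215209961) [247.7 157.8] (26.59990882873535, 27.767330169677734) [0.643  0.1211 0.0237] 0.0001 top@.026 [0.642  0.1209 0.026 ] [0.6425 0.1181 0.026 ]
dish [345.4 220. ] (22.314355850219727, 35.19721984863281) [277.5 162.9] (26.396482467651367, 28.454818725585938) [0.6265 0.0257 0.0244] 0.0 top@.026 [0.6259 0.0257 0.026 ] [0.626  0.0237 0.026 ]
dish [346.2 248. ] (25.561586380004883, 37.81689453125) [309.7 167.8] (27.016353607177734, 28.182146072387695) [ 0.6109 -0.077   0.0245] 0.0002 top@.026 [ 0.6106 -0.0769  0.026 ] [ 0.6103 -0.0787  0.026 ]
dish [345.5 278.2] (29.70270538330078, 40.730247497558594) [339.8 173.5] (26.948205947875977, 29.062368392944336) [ 0.5928 -0.1726  0.0241] 0.0001 top@.026 [ 0.5923 -0.1723  0.026 ] [ 0.5923 -0.1743  0.026 ]
30 [258.7 258. ] 60.0 [332.3 229.4] 50.0 [ 0.4043 -0.1396  0.0666] 0.0001 top@h [ 0.4041 -0.1394] [ 0.4042 -0.1411]
60 [234.2 152.1] 32.0 [190.9 246.6] 84.0 [0.3456 0.2758 0.0844] 0.0001 top@h [0.3455 0.2756] [0.3457 0.2731]
125 [279.3 201.4] 93.0 [283.4 208.2] 113.0 [0.4581 0.0074 0.1065] 0.0001 top@h [0.4578 0.0074] [0.4579 0.0054]
250 [228.  282.6] 298.0 [382.4 245.6] 181.0 [ 0.3466 -0.2704  0.1344] 0.0001 top@h [ 0.3464 -0.27  ] [ 0.3466 -0.2719]
```

Cap heights come out at 66.6, 84.4, 106.5 and 134.4 mm against 68, 86, 108 and 136 expected. Dish rims come out at 24 mm against 26 mm. So everything is consistent. The microscope is at the −y end, which gives bottle_30→dish_4, 60→dish_3, 125→dish_2 and 250→dish_1. Next is a delta calculator.

```bash
cat >> h.py <<'E'
def frame(yaw):
    z=np.array([np.cos(yaw),np.sin(yaw),0]);y=np.array([0,0,-1.]);return np.c_[np.cross(y,z),y,z]
def rotm(s): return R.from_quat(s["tool_rot"]).as_matrix()
def go(p,yaw,s=None):
    s=s or sense();M=rotm(s)
    c=[frame(yaw),frame(yaw+np.pi)]
    rv=min([R.from_matrix(M.T@f).as_rotvec() for f in c],key=np.linalg.norm)
    d=M.T@(np.array(p)-s["tcp_pos"])
    print("delta",(d).round(4).tolist(),rv.round(4).tolist(),"rows>=%.1f"%max(np.linalg.norm(d)/.05,np.linalg.norm(rv)/.15))
E
python3 - <<'E'
from h import *
s=sense();M=rotm(s);print(M.round(3))
mw=camera_model("wrist");T=mw["camera_from_world"];o=-T[:3,:3].T@T[:3,3]
print("cam in tool",(M.T@(o-s["tcp_pos"])).round(3),"look",(M.T@-T[2,:3]).round(3))
print("jaw yaw",np.arctan2(M[1,2],M[0,2]))
mt=camera_model("top");print("flask",onz(mt,(236,211),.122),"blue",onz(mt,(378.4,282.1),.136))
go([.3456,.2757,.23],np.arctan2(M[1,2],M[0,2]))
E
```

```text
[[ 0.969 -0.001  0.246]
 [-0.246 -0.002  0.969]
 [-0.    -1.    -0.002]]
cam in tool [-0.072 -0.144  0.001] look [ 0.283  0.959 -0.001]
jaw yaw 1.3220181995122475
flask [0.44479176 0.1441837  0.122     ] blue [ 0.24504272 -0.25440951  0.136     ]
delta [0.2672, 0.0009, -0.2721] [0.0016, -0.0, -0.0003] rows>=7.6
```

```bash
python3 -c "
from h import *
go([.62,-.03,.27],1.40)"
```

```text
delta [0.6084, -0.0388, -0.5009] [0.0016, -0.078, -0.0004] rows>=15.8
```

play_rows(
  deltas=[
    [0.608,-0.039,-0.501,0.0016,-0.078,-0.0004],
    [0.608,-0.039,-0.501,0.0016,-0.078,-0.0004],
    [0.608,-0.039,-0.501,0.0016,-0.078,-0.0004],
    [0.608,-0.039,-0.501,0.0016,-0.078,-0.0004],
    [0.608,-0.039,-0.501,0.0016,-0.078,-0.0004],
    [0.608,-0.039,-0.501,0.0016,-0.078,-0.0004],
    [0.608,-0.039,-0.501,0.0016,-0.078,-0.0004],
    [0.608,-0.039,-0.501,0.0016,-0.078,-0.0004],
    [0.608,-0.039,-0.501,0.0016,-0.078,-0.0004],
    [0.608,-0.039,-0.501,0.0016,-0.078,-0.0004],
    [0.608,-0.039,-0.501,0.0016,-0.078,-0.0004],
    [0.608,-0.039,-0.501,0.0016,-0.078,-0.0004],
  ],
)

```text
t: 1.35
tcp_pos: [0.509, 0.1206, 0.261]
tool_rot: [-0.704, 0.06, -0.061, 0.705]
force: [0.4, 1.8, -0.1]
finger_gap: 1.001
```

```bash
python3 -c "
from h import *
go([.62,-.03,.27],1.40)"
```

```text
delta [0.135, -0.0092, -0.1295] [-0.0018, -0.0004, 0.0002] rows>=3.7
```

play_rows(
  deltas=[
    [0.135,-0.009,-0.13,0,0,0],
    [0.135,-0.009,-0.13,0,0,0],
    [0.135,-0.009,-0.13,0,0,0],
    [0.135,-0.009,-0.13,0,0,0],
    [0.135,-0.009,-0.13,0,0,0],
    [0.135,-0.009,-0.13,0,0,0],
    [0.135,-0.009,-0.13,0,0,0],
  ],
)

```text
t: 2.05
tcp_pos: [0.6181, -0.0276, 0.2693]
tool_rot: [-0.704, 0.061, -0.06, 0.705]
force: [-1.3, -0.5, -0.7]
finger_gap: 1.004
```

```bash
python3 -c "
from h import *
s=sense();print(s['tcp_pos'],abs(s['qd']).max())
m=camera_model('wrist');im=snapshot('wrist');cv2.imwrite('pics/w1.png',im[:,:,::-1]);np.save('w1.npy',m,allow_pickle=True)
ms=camera_model('side')
cs=snapshot('side');cv2.imwrite('pics/side1.png',cs[:,:,::-1])
"
```

```text
[ 0.61808213 -0.0275694   0.26931851] 0.014411972306270403
```

View pics/w1.png

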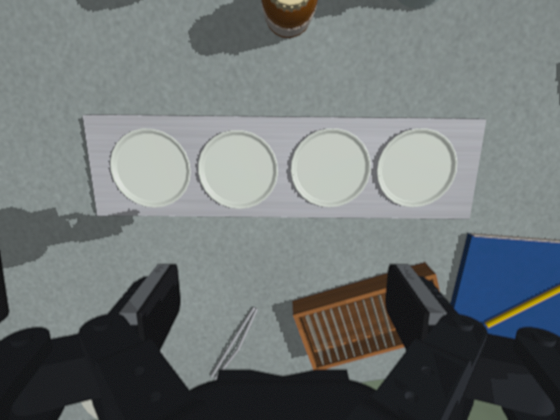

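The wrist view shows the row at rows ~167, columns 150, 238, 330 and 417; dish_4 is on the left of the image and dish_1 on the right. Spacing is slightly uneven, as in the top view.

```bash
python3 - <<'E'
from h import *
m=np.load('w1.npy',allow_pickle=True).item();im=cv2.imread('pics/w1.png')
l=cv2.cvtColor(im[110:225,80:490],cv2.COLOR_BGR2LAB)
mk=cv2.inRange(l,(140,0,129),(255,127,150));mk=cv2.morphologyEx(mk,cv2.MORPH_OPEN,np.ones((3,3),np.uint8))
cs,_=cv2.findContours(mk,cv2.RETR_EXTERNAL,cv2.CHAIN_APPROX_NONE)
mt=camera_model("top");ms=camera_model("side")
T=[(247.7,157.8),(277.5,162.9),(309.7,167.8),(339.8,173.5)];S=[(345.4,197.4),(345.4,220),(346.2,248),(345.5,278.2)]
C=sorted([cv2.fitEllipse(cv2.convexHull(c)) for c in cs if cv2.contourArea(c)>500],key=lambda e:-e[0][0])
P=[]
for e,a,b in zip(C,T,S):
    u=np.array(e[0])+(80,110); r=np.mean(e[1])
    p=onz(m,u,.026);P.append(p)
    t,er=tri([m,mt,ms],[u,a,b])
    print(u.round(1),np.round(e[1],1),p[:2].round(4),"3view",t.round(4),round(er,4),"diam", np.mean(e[1])/m['fx']*np.linalg.norm(p-ray(m,u)[0]))
P=np.array(P);print(np.linalg.norm(np.diff(P,axis=0),axis=1).round(4))
vis=im.copy()
for e in C: cv2.ellipse(vis,((e[0][0]+80,e[0][1]+110),e[1],e[2]),(0,0,255),1)
cv2.imwrite("pics/w1v.png",cv2.resize(vis[100:230,70:500],None,fx=1.8,fy=1.8))
E
```

```text
[416.5 167.2] [75.2 83.7] [0.6421 0.1221] 3view [0.6429 0.1219 0.0237] 0.001 diam 0.09567563262871803
[330.1 167.3] [77.9 80.9] [0.6259 0.0267] 3view [0.6265 0.0262 0.0241] 0.0008 diam 0.09008961195122905
[237.4 168.9] [78.  80.9] [ 0.61   -0.0758] 3view [ 0.6108 -0.0766  0.024 ] 0.0007 diam 0.09013200762777865
[149.9 167.4] [75.3 83.9] [ 0.5918 -0.1718] 3view [ 0.5926 -0.1726  0.0241] 0.0006 diam 0.0956079232471754
[0.0967 0.1038 0.0977]
```

View pics/w1v.png

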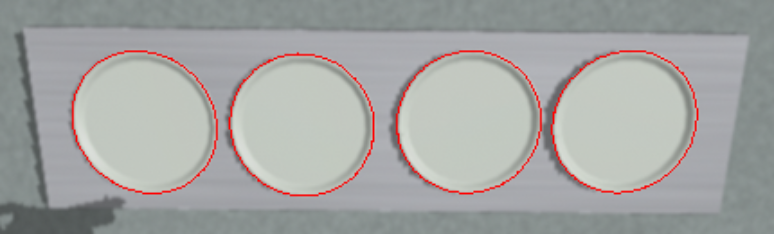

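Dish positions agree within 1 mm across three views. Hovering over bottle_125 first.

```bash
python3 -c "
from h import *
go([.45,.006,.22],1.40)"
```

```text
delta [-0.1714, 0.0499, 0.0042] [-0.0018, 0.0016, -0.0006] rows>=3.6
```

play_rows(
  deltas=[
    [-0.171,0.05,0.004,0,0.0016,0],
    [-0.171,0.05,0.004,0,0.0016,0],
    [-0.171,0.05,0.004,0,0.0016,0],
    [-0.171,0.05,0.004,0,0.0016,0],
    [-0.171,0.05,0.004,0,0.0016,0],
    [-0.171,0.05,0.004,0,0.0016,0],
    [-0.171,0.05,0.004,0,0.0016,0],
  ],
)

```text
t: 2.85
tcp_pos: [0.4532, 0.0045, 0.2206]
tool_rot: [-0.704, 0.059, -0.062, 0.705]
force: [-0.5, 0.4, 0.2]
finger_gap: 0.998
```

```bash
python3 -c "
from h import *
s=sense();print(s['tcp_pos'],abs(s['qd']).max())
m=camera_model('wrist');im=snapshot('wrist');cv2.imwrite('pics/w2.png',im[:,:,::-1]);np.save('w2.npy',m,allow_pickle=True)
print(proj(m,[.458,.007,.108]))
"
```

```text
[0.45317613 0.00450125 0.22060581] 0.010528593156676702
[284.97219828 204.59059706]
```

View pics/w2.png

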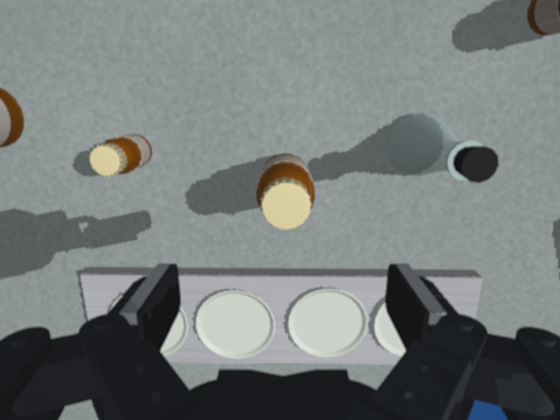

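Wrist view: bottle_125's cap at (286,204), bottle_30's at (108,159), and the flask at (~470,160) clear of the jaws.

```bash
cat >> h.py <<'E'
def cap(im,box):
    x0,y0,x1,y1=box;hv=cv2.cvtColor(im[y0:y1,x0:x1],cv2.COLOR_BGR2HSV)
    mk=cv2.inRange(hv,(14,40,190),(35,150,255));mk=cv2.morphologyEx(mk,cv2.MORPH_OPEN,np.ones((3,3),np.uint8))
    cs,_=cv2.findContours(mk,cv2.RETR_EXTERNAL,cv2.CHAIN_APPROX_NONE)
    e=cv2.fitEllipse(cv2.convexHull(max(cs,key=cv2.contourArea)));return np.array(e[0])+(x0,y0),np.array(e[1])
E
python3 - <<'E'
from h import *
m=np.load('w2.npy',allow_pickle=True).item();im=cv2.imread('pics/w2.png');mt=camera_model('top');ms=camera_model('side')
for n,b,h,t,sd in(("125",(240,150,330,240),.108,(283.4,208.2),(279.3,201.4)),("30",(80,130,150,185),.068,(332.3,229.4),(258.7,258))):
    u,ax=cap(im,b);p=onz(m,u,h);q,e=tri([m,mt,ms],[u,t,sd]);print(n,u.round(1),ax.round(1),p.round(4),q.round(4),round(e,4),"dia",ax.mean()/m['fx']*np.linalg.norm(p-ray(m,u)[0]))
E
```

```text
125 [286.2 205.5] [45.9 48. ] [0.4589 0.0078 0.108 ] [0.4585 0.0075 0.1066] 0.0008 dia 0.035875047351561364
30 [104.7 160.1] [27.1 30.7] [ 0.4046 -0.1392  0.068 ] [ 0.4044 -0.1398  0.0666] 0.0004 dia 0.027747186539755997
```

```bash
python3 -c "
from h import *
go([.4585,.0075,.043],1.40)"
```

```text
delta [0.004, 0.1775, 0.0037] [-0.0014, -0.001, 0.0035] rows>=3.6
```

play_rows(
  deltas=[
    [0.004,0,0.004,-0.0014,-0.001,0.0035],
    [0.004,0.05,0.004,-0.0014,-0.001,0.0035],
    [0.004,0.1,0.004,-0.0014,-0.001,0.0035],
    [0.004,0.14,0.004,-0.0014,-0.001,0.0035],
    [0.004,0.165,0.004,-0.0014,-0.001,0.0035],
    [0.004,0.177,0.004,-0.0014,-0.001,0.0035],
    [0.004,0.177,0.004,-0.0014,-0.001,0.0035],
    [0.004,0.177,0.004,-0.0014,-0.001,0.0035],
    [0.004,0.177,0.004,-0.0014,-0.001,0.0035],
  ],
)

```text
t: 3.8
tcp_pos: [0.4573, 0.0079, 0.0435]
tool_rot: [-0.704, 0.061, -0.06, 0.705]
force: [0.2, 0.4, -0.7]
finger_gap: 1.001
```

play_rows(
  deltas=[
    [0,0,0,0,0,0],
    [0,0,0,0,0,0],
    [0,0,0,0,0,0],
    [0,0,0,0,0,0],
    [0,0,0,0,0,0],
    [0,0,0,0,0,0],
  ],
  gripper=0.04,
  force=50,
)

```text
t: 4.4
tcp_pos: [0.4567, 0.0078, 0.0437]
tool_rot: [-0.704, 0.061, -0.06, 0.705]
force: [-0.7, -1.8, 5.5]
finger_gap: 0.575
```

```bash
python3 -c "
from h import *
s=sense();print(s['tcp_pos'],s['finger_gap']*.0854,s['force'])
go([.4585,.0075,.30],1.40)
go([.6262,.0262,.2],1.40)"
```

```text
[0.45669451 0.00778673 0.04374193] 0.049085926910043313 [-0.74644529 -1.75169853  5.54729582]
delta [0.0015, -0.2563, 0.0] [0.0, -0.0006, -0.0011] rows>=5.1
delta [0.1637, -0.1564, 0.0471] [0.0, -0.0006, -0.0011] rows>=4.6
```

play_rows(
  deltas=[
    [0,-0.005,0,0,0,0],
    [0,-0.02,0,0,0,0],
    [0,-0.045,0,0,0,0],
    [0,-0.07,0,0,0,0],
    [0,-0.08,0,0,0,0],
    [0,-0.08,0,0,0,0],
  ],
)

```text
t: 5.0
tcp_pos: [0.4571, 0.0079, 0.124]
tool_rot: [0.705, -0.06, 0.061, -0.705]
force: [0.1, 0.1, -2.9]
finger_gap: 0.578
```

```bash
python3 -c "
from h import *
s=sense();print(s['tcp_pos'],s['finger_gap']*.0854,s['force'])
im=snapshot('side');cv2.imwrite('pics/s2.png',im[:,:,::-1]);m=camera_model('wrist');w=snapshot('wrist');cv2.imwrite('pics/w3.png',np.hstack([w[:,:,::-1],]))
go([.6244,.0262,.125],1.40)"
```

```text
[0.45714368 0.00787379 0.12396714] 0.049319097353606435 [ 0.14963753  0.14398573 -2.9404457 ]
delta [0.1629, -0.0032, 0.0466] [-0.0002, -0.0006, -0.0038] rows>=3.4
```

View pics/s2.png

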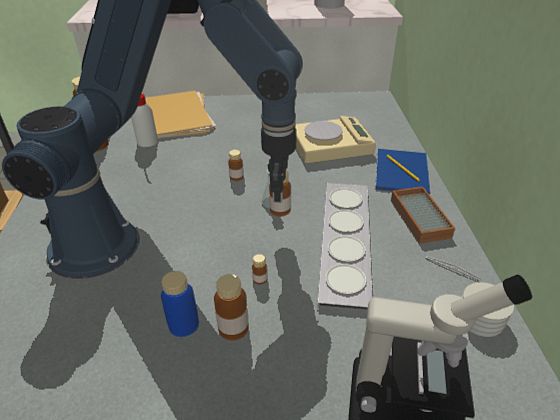

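View pics/w3.png

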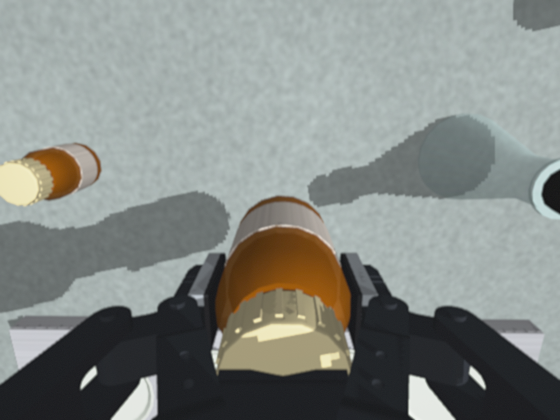

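bottle_125 is held upright with the gripper body just above its cap. Carrying it to dish_2.

play_rows(
  deltas=[
    [0.02,-0.003,0.005,0,0,0],
    [0.05,-0.003,0.014,0,0,0],
    [0.085,-0.003,0.024,0,0,0],
    [0.12,-0.003,0.034,0,0,0],
    [0.145,-0.003,0.041,0,0,0],
    [0.158,-0.003,0.045,0,0,0],
    [0.163,-0.003,0.047,0,0,0],
    [0.163,-0.003,0.047,0,0,-0.002],
    [0.163,-0.003,0.047,0,0,-0.002],
  ],
)

```text
t: 6.0
tcp_pos: [0.6231, 0.0267, 0.124]
tool_rot: [-0.704, 0.062, -0.059, 0.705]
force: [-0.4, 0.1, -1.8]
finger_gap: 0.577
```

```bash
python3 -c "
from h import *
s=sense();print(s['tcp_pos'],s['finger_gap']*.0854,s['force'])
go([.6244,.0262,.067],1.40)
for c in('top','side'):
  m=camera_model(c);im=snapshot(c)[:,:,::-1]
  u=proj(m,[.6262,.0262,.05]).astype(int);cv2.imwrite(f'pics/{c}3.png',cv2.resize(im[u[1]-70:u[1]+70,u[0]-90:u[0]+90],None,fx=4,fy=4,interpolation=cv2.INTER_CUBIC))
"
```

```text
[0.6230941  0.02665269 0.12404033] 0.04926201970307022 [-0.42943696  0.11485972 -1.84268643]
delta [0.0016, 0.057, -0.0002] [0.0001, -0.0006, -0.0048] rows>=1.1
```

View pics/side3.png

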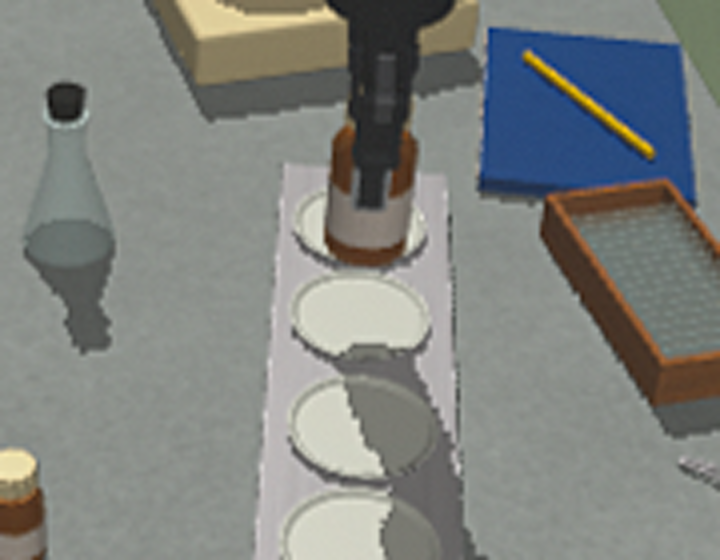

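play_rows(
  deltas=[
    [0.0016,0.015,0,0,0,-0.004],
    [0.0016,0.032,0,0,0,-0.004],
    [0.0016,0.045,0,0,0,-0.004],
    [0.0016,0.052,0,0,0,-0.004],
    [0.0016,0.054,0,0,0,-0.004],
    [0.0016,0.055,0,0,0,-0.004],
    [0.0016,0.055,0,0,0,-0.004],
  ],
)

```text
t: 6.8
tcp_pos: [0.627, 0.0262, 0.0707]
tool_rot: [0.705, -0.059, 0.062, -0.704]
force: [-0.5, 0.0, -1.9]
finger_gap: 0.574
```

```bash
python3 -c "
from h import *
s=sense();print(s['tcp_pos'],s['force']);go([.6244,.0262,.067],1.40)"
```

```text
[0.62696595 0.02618566 0.07072701] [-0.52219101  0.02474008 -1.94100836]
delta [-0.0025, 0.0037, -0.0004] [-0.0002, -0.0006, 0.0039] rows>=0.1
```

play_rows(
  deltas=[
    [-0.0015,0.001,0,0,0,0.002],
    [-0.0015,0.002,0,0,0,0.002],
    [-0.0015,0.003,0,0,0,0.002],
    [-0.0015,0.003,0,0,0,0.002],
  ],
)

```text
t: 7.2
tcp_pos: [0.6251, 0.0265, 0.0673]
tool_rot: [-0.704, 0.06, -0.061, 0.705]
force: [-0.6, 0.2, -2.3]
finger_gap: 0.578
```

```bash
python3 -c "
from h import *
s=sense();print(s['tcp_pos'],s['force']);go([.6244,.0262,.067],1.40)"
```

```text
[0.62505211 0.02650551 0.06728649] [-0.60933877  0.19857685 -2.3115807 ]
delta [-0.0006, 0.0003, -0.0004] [-0.0002, -0.0006, 0.0009] rows>=0.0
```

play_rows(
  deltas=[
    [-0.0005,0.0007,0,0,0,0],
    [-0.0005,0.0013,0,0,0,0],
    [-0.0005,0.0013,0,0,0,0],
  ],
)

```text
t: 7.5
tcp_pos: [0.6251, 0.0265, 0.0668]
tool_rot: [-0.704, 0.06, -0.061, 0.705]
force: [-0.9, -0.1, 3.7]
finger_gap: 0.58
```

Contact at TCP z = 0.0668 m (predicted 0.0667), with a light press. Releasing.

play_rows(
  deltas=[
    [0,0,0,0,0,0],
    [0,0,0,0,0,0],
    [0,0,0,0,0,0],
    [0,0,0,0,0,0],
    [0,0,0,0,0,0],
  ],
  gripper=0.068,
)

```text
t: 8.0
tcp_pos: [0.6245, 0.0266, 0.0658]
tool_rot: [-0.704, 0.06, -0.061, 0.705]
force: [-0.5, -1.3, 0.6]
finger_gap: 0.794
```

play_rows(
  deltas=[
    [0,-0.03,0,0,0,0],
    [0,-0.07,0,0,0,0],
    [0,-0.12,0,0,0,0],
    [0,-0.15,0,0,0,0],
    [0,-0.15,0,0,0,0],
    [0,-0.15,0,0,0,0],
  ],
)

```text
t: 8.6
tcp_pos: [0.6245, 0.0266, 0.2167]
tool_rot: [0.705, -0.06, 0.061, -0.705]
force: [-0.3, -0.3, -0.8]
finger_gap: 0.796
```

```bash
python3 -c "
from h import *
s=sense();print(s['tcp_pos'],s['finger_gap'],s['force'])
m=camera_model('wrist');im=snapshot('wrist');cv2.imwrite('pics/w4.png',im[:,:,::-1]);np.save('w4.npy',m,allow_pickle=True)
go([.4044,-.1398,.2],1.4)"
```

```text
[0.62449171 0.02658366 0.21669149] 0.796126091023988 [-0.29012011 -0.32110424 -0.81110586]
delta [-0.1876, 0.0154, -0.2014] [-0.0001, -0.0006, -0.0007] rows>=5.5
```

View pics/w4.png

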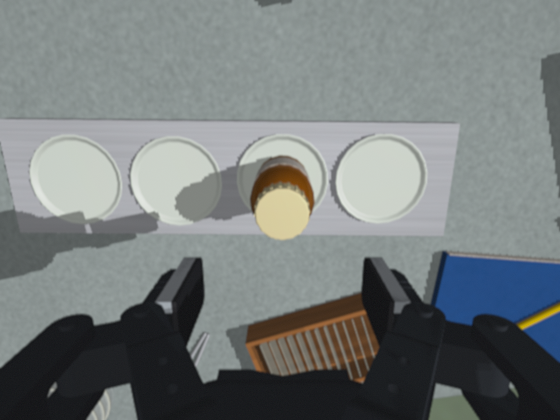

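bottle_125 stands in dish_2 (cap at 282,212). Measuring its centring.

```bash
python3 - <<'E'
from h import *
m=np.load('w4.npy',allow_pickle=True).item();im=cv2.imread('pics/w4.png')
u,ax=cap(im,(240,180,330,250));p=onz(m,u,.131);print(u,ax,p.round(4))
l=cv2.cvtColor(im[110:240],cv2.COLOR_BGR2LAB);mk=cv2.inRange(l,(140,0,129),(255,127,150));mk=cv2.morphologyEx(mk,cv2.MORPH_OPEN,np.ones((3,3),np.uint8))
mk[:,235:330]=0
cs,_=cv2.findContours(mk,cv2.RETR_EXTERNAL,cv2.CHAIN_APPROX_NONE)
for c in cs:
    if cv2.contourArea(c)>500:
        e=cv2.fitEllipse(cv2.convexHull(c));u=np.array(e[0])+(0,110);print(u.round(1),onz(m,u,.026)[:2].round(4))
E
```

```text
[282.38013458 213.48303986] [50.62712097 53.19467163] [0.6272 0.0273 0.131 ]
[174.3 179.5] [ 0.6084 -0.0765]
[ 75.2 178.4] [ 0.5908 -0.1715]
[380.7 178.2] [0.6415 0.122 ]
```

play_rows(
  deltas=[
    [-0.192,0.0,-0.202,0,0,0],
    [-0.192,0.0,-0.202,0,0,0],
    [-0.192,0.03,-0.202,0,0,0],
    [-0.192,0.05,-0.202,0,0,0],
    [-0.192,0.05,-0.202,0,0,0],
    [-0.192,0.05,-0.202,0,0,0],
    [-0.192,0.05,-0.202,0,0,0],
    [-0.192,0.05,-0.202,0,0,0],
    [-0.192,0.05,-0.202,0,0,0],
  ],
)

```text
t: 9.55
tcp_pos: [0.4016, -0.1395, 0.1654]
tool_rot: [-0.704, 0.06, -0.061, 0.705]
force: [0.0, 0.6, 0.7]
finger_gap: 0.797
```

```bash
python3 -c "
from h import *
s=sense();print(s['tcp_pos'],s['finger_gap'],s['force'])
m=camera_model('wrist');im=snapshot('wrist');cv2.imwrite('pics/w5.png',im[:,:,::-1]);np.save('w5.npy',m,allow_pickle=True)
print(proj(m,[.4044,-.1398,.068]),proj(m,[.3466,-.2704,.136]))
go([.4044,-.1398,.024],1.4)"
```

```text
[ 0.40163562 -0.13953903  0.16544942] 0.7974288203862245 [0.00202143 0.56625633 0.72656368]
[281.00088401 208.89294222] [  7.06451913 182.96439351]
delta [0.0023, 0.1417, 0.0] [-0.0001, 0.0007, 0.0015] rows>=2.8
```

View pics/w5.png

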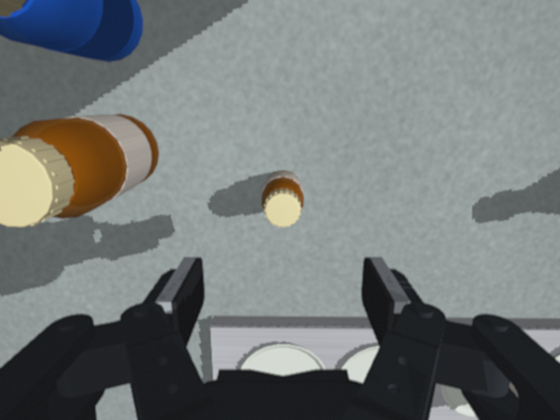

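bottle_30's cap is at (282,209), as predicted within 1 px. Descending to a TCP height of 12 mm.

play_rows(
  deltas=[
    [0.002,0.03,0,0,0,0.001],
    [0.002,0.07,0,0,0,0.001],
    [0.002,0.11,0,0,0,0.001],
    [0.002,0.14,0,0,0,0.001],
    [0.002,0.151,0,0,0,0.001],
    [0.002,0.153,0,0,0,0.001],
    [0.002,0.153,0,0,0,0.001],
    [0.002,0.153,0,0,0,0.001],
  ],
)

```text
t: 10.4
tcp_pos: [0.404, -0.1404, 0.0139]
tool_rot: [0.705, -0.059, 0.061, -0.704]
force: [0.7, 0.1, 1.2]
finger_gap: 0.793
```

play_rows(
  deltas=[
    [0,0,0,0,0,0],
    [0,0,0,0,0,0],
    [0,0,0,0,0,0],
    [0,0,0,0,0,0],
    [0,0,0,0,0,0],
    [0,0,0,0,0,0],
    [0,0,0,0,0,0],
  ],
  gripper=0.025,
  force=30,
)

```text
t: 11.1
tcp_pos: [0.4034, -0.1404, 0.0137]
tool_rot: [0.705, -0.06, 0.061, -0.704]
force: [-0.6, 0.6, 7.6]
finger_gap: 0.388
```

```bash
python3 -c "
from h import *
s=sense();print(s['tcp_pos'],s['finger_gap']*.0854,s['force'],rotm(s)[2].round(4))"
```

```text
[ 0.40343615 -0.1404005   0.013736  ] 0.033141105203170595 [-0.56697673  0.58243005  7.56007953] [ 1.9e-03 -1.0e+00 -6.0e-04]
```

play_rows(
  deltas=[
    [0,-0.005,0,0,0,0],
    [0,-0.02,0,0,0,0],
    [0,-0.045,0,0,0,0],
    [0,-0.07,0,0,0,0],
    [0,-0.085,0,0,0,0],
    [0,-0.085,0,0,0,0],
  ],
)

```text
t: 11.7
tcp_pos: [0.4039, -0.1407, 0.0997]
tool_rot: [0.705, -0.059, 0.062, -0.704]
force: [0.7, 0.6, -1.4]
finger_gap: 0.383
```

```bash
python3 -c "
from h import *
s=sense();print(s['tcp_pos'],s['finger_gap']*.0854,s['force'])
go([.591,-.172,.085],1.4)
w=snapshot('wrist');cv2.imwrite('pics/w6.png',w[:,:,::-1])"
```

```text
[ 0.40393733 -0.14070395  0.09966711] 0.032718790470434064 [ 0.67256411  0.63446654 -1.43764411]
delta [0.1896, 0.0155, 0.0011] [0.0018, -0.0005, 0.0042] rows>=3.8
```

View pics/w6.png

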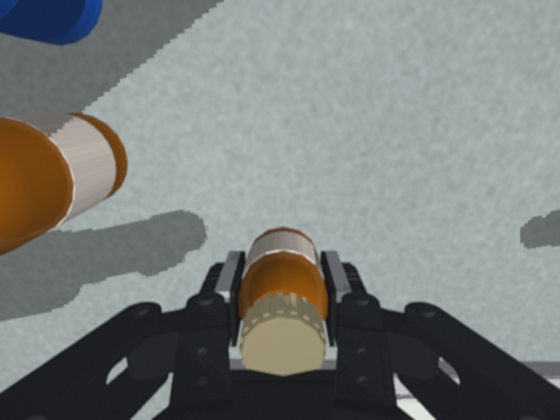

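bottle_30 is held upright. Carrying it to dish_4.

play_rows(
  deltas=[
    [0.02,0,0,0,0,0.001],
    [0.055,0,0,0,0,0.001],
    [0.095,0,0,0,0,0.002],
    [0.135,0,0.001,0,0,0.002],
    [0.165,0.005,0.001,0,0,0.002],
    [0.183,0.01,0.001,0,0,0.002],
    [0.189,0.015,0.001,0,0,0.002],
    [0.189,0.03,0.001,0,0,0.002],
    [0.189,0.042,0.001,0,0,0.002],
    [0.189,0.05,0.001,0,0,0.002],
    [0.189,0.056,0.001,0,0,0.002],
    [0.189,0.056,0.001,0,0,0.002],
  ],
)

```text
t: 12.95
tcp_pos: [0.5882, -0.171, 0.0407]
tool_rot: [-0.704, 0.062, -0.059, 0.705]
force: [-1.0, -0.2, 0.4]
finger_gap: 0.381
```

```bash
python3 -c "
from h import *
s=sense();print(s['tcp_pos'],s['finger_gap']*.0854,s['force'])
go([.591,-.172,.038],1.4)"
```

```text
[ 0.58819194 -0.17095995  0.04067474] 0.03253380305962811 [-0.95958672 -0.21461924  0.38440962]
delta [0.003, 0.0027, -0.0005] [-0.0009, -0.0009, -0.0044] rows>=0.1
```

play_rows(
  deltas=[
    [0.0025,0.001,-0.0005,0,0,-0.003],
    [0.0025,0.002,-0.0005,0,0,-0.003],
    [0.0025,0.002,-0.0005,0,0,-0.003],
  ],
)

```text
t: 13.25
tcp_pos: [0.5921, -0.1724, 0.0402]
tool_rot: [0.705, -0.06, 0.061, -0.704]
force: [0.0, -0.6, -1.0]
finger_gap: 0.39
```

```bash
python3 -c "
from h import *
s=sense();print(s['tcp_pos'],s['force'])
go([.591,-.172,.037],1.4)"
```

```text
[ 0.59207438 -0.1724248   0.04017382] [ 0.03498455 -0.58355207 -1.0477065 ]
delta [-0.0011, 0.0032, 0.0002] [0.0001, -0.0006, 0.0018] rows>=0.1
```

play_rows(
  deltas=[
    [-0.0005,0.001,0,0,0,0.001],
    [-0.0005,0.002,0,0,0,0.001],
    [-0.0005,0.0027,0,0,0,0.001],
    [-0.0005,0.0027,0,0,0,0.001],
  ],
)

```text
t: 13.65
tcp_pos: [0.5912, -0.1721, 0.0369]
tool_rot: [-0.704, 0.061, -0.06, 0.705]
force: [0.3, 0.7, -0.4]
finger_gap: 0.389
```

play_rows(
  deltas=[
    [0,0.0005,0,0,0,0],
    [0,0.001,0,0,0,0],
    [0,0.001,0,0,0,0],
  ],
)

```text
t: 13.95
tcp_pos: [0.5912, -0.1721, 0.0368]
tool_rot: [-0.704, 0.06, -0.061, 0.705]
force: [-2.6, 0.3, 4.9]
finger_gap: 0.388
```

Contact at 0.0368 m (predicted 0.0367). Releasing.

play_rows(
  deltas=[
    [0,0,0,0,0,0],
    [0,0,0,0,0,0],
    [0,0,0,0,0,0],
    [0,0,0,0,0,0],
    [0,0,0,0,0,0],
  ],
  gripper=0.056,
)

```text
t: 14.45
tcp_pos: [0.5912, -0.1721, 0.0359]
tool_rot: [-0.704, 0.061, -0.06, 0.705]
force: [0.1, 0.5, -0.5]
finger_gap: 0.66
```

play_rows(
  deltas=[
    [0,-0.03,0,0,0,0],
    [0,-0.07,0,0,0,0],
    [0,-0.12,0,0,0,0],
    [0,-0.17,0,0,0,0],
    [0,-0.18,0,0,0,0],
    [0,-0.18,0,0,0,0],
  ],
)

```text
t: 15.05
tcp_pos: [0.5925, -0.1728, 0.2187]
tool_rot: [0.705, -0.059, 0.062, -0.704]
force: [-0.1, -0.1, -0.5]
finger_gap: 0.65
```

```bash
python3 -c "
from h import *
s=sense();print(s['tcp_pos'],s['finger_gap'],s['force'])
m=camera_model('wrist');im=snapshot('wrist');cv2.imwrite('pics/w7.png',im[:,:,::-1]);np.save('w7.npy',m,allow_pickle=True)
im=cv2.imread('pics/w7.png')
print(proj(m,[.592,-.172,.091]));u,ax=cap(im,(240,150,330,250));print(u,ax,onz(m,u,.091).round(4))
go([.339,-.27,.26],1.4)"
```

```text
[ 0.59253792 -0.17275904  0.21874783] 0.649905102549824 [-0.07527143 -0.12073017 -0.49969568]
[282.03689983 192.92717796]
[283.97785568 192.94448471] [30.05812263 30.99658966] [ 0.5923 -0.1705  0.091 ]
delta [-0.2317, -0.0439, -0.1395] [0.0, -0.0006, 0.0006] rows>=5.5
```

View pics/w7.png

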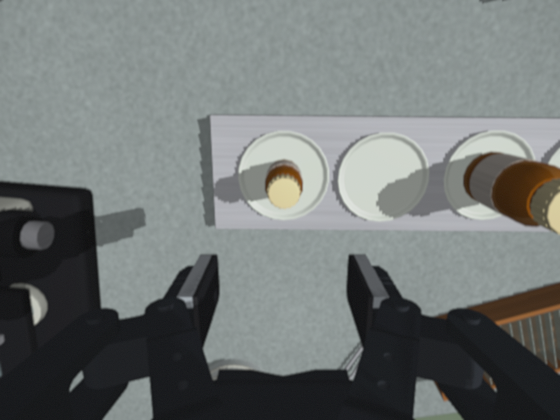

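bottle_30 is centred in dish_4 within about 1.5 mm. Moving on to bottle_250.

play_rows(
  deltas=[
    [-0.232,-0.044,-0.14,0,0,0],
    [-0.232,-0.044,-0.14,0,0,0],
    [-0.232,-0.044,-0.14,0,0,0],
    [-0.232,-0.044,-0.14,0,0,0],
    [-0.232,-0.044,-0.14,0,0,0],
    [-0.232,-0.044,-0.14,0,0,0],
    [-0.232,-0.044,-0.14,0,0,0],
    [-0.232,-0.044,-0.14,0,0,0],
    [-0.232,-0.044,-0.14,0,0,0],
    [-0.232,-0.044,-0.14,0,0,0],
  ],
  gripper=0.085,
)

```text
t: 16.1
tcp_pos: [0.3395, -0.2699, 0.2592]
tool_rot: [-0.704, 0.06, -0.06, 0.705]
force: [0.2, -0.1, 0.9]
finger_gap: 0.996
```

```bash
python3 -c "
from h import *
s=sense();print(s['tcp_pos'],s['q'],s['finger_gap'],s['force'])
m=camera_model('wrist');im=snapshot('wrist');cv2.imwrite('pics/w8.png',im[:,:,::-1]);np.save('w8.npy',m,allow_pickle=True)
im=cv2.imread('pics/w8.png')
print(proj(m,[.3466,-.2704,.136]));u,ax=cap(im,(220,130,350,270));print(u,ax,onz(m,u,.136).round(4))
print(tri([m,camera_model('top'),camera_model('side')],[u,(382.4,245.6),(228,282.6)]))
go([.3466,-.2704,.067],1.4)"
```

```text
[ 0.33949555 -0.26991795  0.25920619] [-9.30743408e-01  2.29423082e-01  1.85168155e+00  3.54930447e-04
  1.06228341e+00 -2.33207357e+00] 0.9957039528611569 [ 0.17818965 -0.11541305  0.90018734]
[281.64360514 204.82435972]
[282.84363556 205.25776672] [53.25370026 56.15608978] [ 0.3471 -0.2695  0.136 ]
(array([ 0.34685664, -0.27010564,  0.13445261]), np.float64(0.0008568855681970777))
delta [0.0072, 0.1924, 0.0006] [-0.0011, 0.0012, -0.0008] rows>=3.9
```

View pics/w8.png

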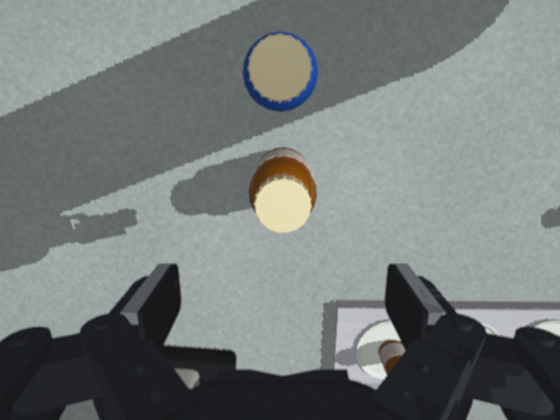

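The brown labelled bottle_250 is at (283,205); the blue look-alike is at (281,68), 100 mm behind and to be left alone. Descending.

play_rows(
  deltas=[
    [0.007,0.01,0,-0.001,0.001,0],
    [0.007,0.05,0,-0.001,0.001,0],
    [0.007,0.09,0,-0.001,0.001,0],
    [0.007,0.13,0,-0.001,0.001,0],
    [0.007,0.16,0,-0.001,0.001,0],
    [0.007,0.18,0,-0.001,0.001,0],
    [0.007,0.19,0,-0.001,0.001,0],
    [0.007,0.19,0,-0.001,0.001,0],
    [0.007,0.19,0,-0.001,0.001,0],
  ],
)

```text
t: 17.05
tcp_pos: [0.3462, -0.2719, 0.0702]
tool_rot: [0.705, -0.061, 0.061, -0.704]
force: [-0.2, -0.6, 0.3]
finger_gap: 0.995
```

```bash
python3 -c "
from h import *
s=sense();print(s['tcp_pos'],s['force'])
go([.3468,-.2700,.067],1.4)"
```

```text
[ 0.34622414 -0.27194237  0.07021559] [-0.20703804 -0.56929068  0.3324798 ]
delta [0.0002, 0.0032, 0.002] [0.0013, -0.0011, 0.0005] rows>=0.1
```

play_rows(
  deltas=[
    [0,0.002,0.0015,0.001,-0.001,0],
    [0,0.003,0.0015,0.001,-0.001,0],
    [0,0.003,0.0015,0.001,-0.001,0],
  ],
)

```text
t: 17.35
tcp_pos: [0.3462, -0.2705, 0.0676]
tool_rot: [0.705, -0.06, 0.061, -0.704]
force: [0.8, -0.0, -0.3]
finger_gap: 0.998
```

play_rows(
  deltas=[
    [0,0,0,0,0,0],
    [0,0,0,0,0,0],
    [0,0,0,0,0,0],
    [0,0,0,0,0,0],
    [0,0,0,0,0,0],
    [0,0,0,0,0,0],
  ],
  gripper=0.05,
  force=60,
)

```text
t: 17.95
tcp_pos: [0.3461, -0.2708, 0.0677]
tool_rot: [0.705, -0.06, 0.061, -0.704]
force: [-0.9, -0.9, 5.3]
finger_gap: 0.701
```

play_rows(
  deltas=[
    [0,-0.005,0,0,0,0],
    [0,-0.02,0,0,0,0],
    [0,-0.045,0,0,0,0],
    [0,-0.07,0,0,0,0],
    [0,-0.08,0,0,0,0],
    [0,-0.08,0,0,0,0],
  ],
)

```text
t: 18.55
tcp_pos: [0.3463, -0.2706, 0.1479]
tool_rot: [0.705, -0.06, 0.061, -0.704]
force: [0.1, -0.4, -4.8]
finger_gap: 0.703
```

```bash
python3 -c "
from h import *
s=sense();print(s['tcp_pos'],s['finger_gap']*.0854,s['force'])
w=snapshot('wrist');cv2.imwrite('pics/w9.png',w[:,:,::-1])
go([.3467,-.271,.27],1.4)"
```

```text
[ 0.34628081 -0.27064969  0.14791742] 0.06000965800044296 [ 0.07288181 -0.3620493  -4.84112377]
delta [0.001, -0.123, -0.0007] [0.0001, -0.0006, 0.0003] rows>=2.5
```

View pics/w9.png

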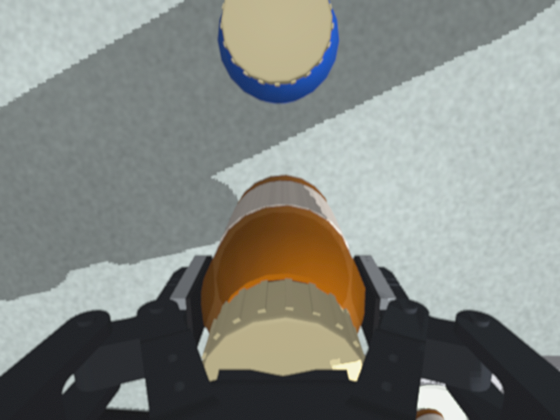

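```bash
python3 -c "
from h import *
go([.6417,.1219,.25],1.4)"
```

```text
delta [0.2247, -0.103, 0.4367] [0.0001, -0.0006, 0.0003] rows>=10.0
```

play_rows(
  deltas=[
    [0,-0.02,0,0,0,0],
    [0,-0.055,0,0,0,0],
    [0,-0.085,0,0,0,0],
    [0,-0.1,0,0,0,0],
    [0,-0.102,0,0,0,0],
  ],
)

```text
t: 19.1
tcp_pos: [0.3462, -0.2706, 0.2493]
tool_rot: [0.705, -0.06, 0.061, -0.704]
force: [0.2, -0.4, -4.3]
finger_gap: 0.702
```

play_rows(
  deltas=[
    [0.007,0,0.013,0,0,0],
    [0.022,0,0.044,0,0,0],
    [0.04,0,0.079,0,0,0],
    [0.06,0,0.118,0,0,0],
    [0.081,0,0.157,0,0,0],
    [0.101,0,0.197,0,0,0],
    [0.124,0,0.24,0,0,0],
    [0.144,0,0.279,0,0,0],
    [0.164,0,0.319,0,0,0],
    [0.182,0,0.354,0,0,0],
    [0.198,0,0.385,0,0,0],
    [0.211,0,0.41,0,0,0],
  ],
)

```text
t: 20.3
tcp_pos: [0.6232, 0.0998, 0.245]
tool_rot: [-0.705, 0.062, -0.058, 0.705]
force: [0.1, -0.7, -4.3]
finger_gap: 0.707
```

play_rows(
  deltas=[
    [0.008,0,0.016,0,0,0],
    [0.012,0,0.024,0,0,0],
    [0.014,0,0.027,0,0,0],
    [0.014,0,0.027,0,0,0],
    [0.014,0,0.027,0,0,0],
  ],
)

```text
t: 20.8
tcp_pos: [0.6414, 0.121, 0.2484]
tool_rot: [0.705, -0.062, 0.06, -0.704]
force: [-0.3, -0.1, -4.6]
finger_gap: 0.708
```

```bash
python3 -c "
from h import *
s=sense();print(s['tcp_pos'],s['finger_gap'],s['force'])
go([.6417,.1219,.11],1.4)"
```

```text
[0.64135498 0.12095147 0.24835498] 0.7082419750086016 [-0.254412   -0.13094221 -4.63471367]
delta [0.0004, 0.1384, 0.0011] [0.0007, -0.0015, -0.002] rows>=2.8
```

play_rows(
  deltas=[
    [0,0.02,0.001,0,-0.001,-0.001],
    [0,0.05,0.001,0,-0.001,-0.001],
    [0,0.085,0.001,0,-0.001,-0.001],
    [0,0.115,0.001,0,-0.001,-0.001],
    [0,0.135,0.001,0,-0.001,-0.001],
    [0,0.148,0.001,0,-0.001,-0.001],
    [0,0.152,0.001,0,-0.001,-0.001],
    [0,0.152,0.001,0,-0.001,-0.001],
    [0,0.152,0.001,0,-0.001,-0.001],
  ],
)

```text
t: 21.7
tcp_pos: [0.6435, 0.1228, 0.0985]
tool_rot: [-0.704, 0.059, -0.062, 0.705]
force: [0.2, -0.4, -4.5]
finger_gap: 0.707
```

```bash
python3 -c "
from h import *
s=sense();print(s['tcp_pos'],s['finger_gap'],s['force'])
go([.6417,.1219,.0915],1.4)
for c in('side',):
  m=camera_model(c);im=snapshot(c)[:,:,::-1]
  u=proj(m,[.6262,.1,.05]).astype(int);cv2.imwrite(f'pics/{c}5.png',cv2.resize(im[u[1]-70:u[1]+70,u[0]-90:u[0]+90],None,fx=4,fy=4,interpolation=cv2.INTER_CUBIC))
"
```

```text
[0.64347117 0.12279342 0.09853365] 0.7068456632907739 [ 0.21887042 -0.3788887  -4.48810071]
delta [-0.0016, 0.007, -0.0012] [-0.0007, 0.0002, 0.0038] rows>=0.1
```

View pics/side5.png

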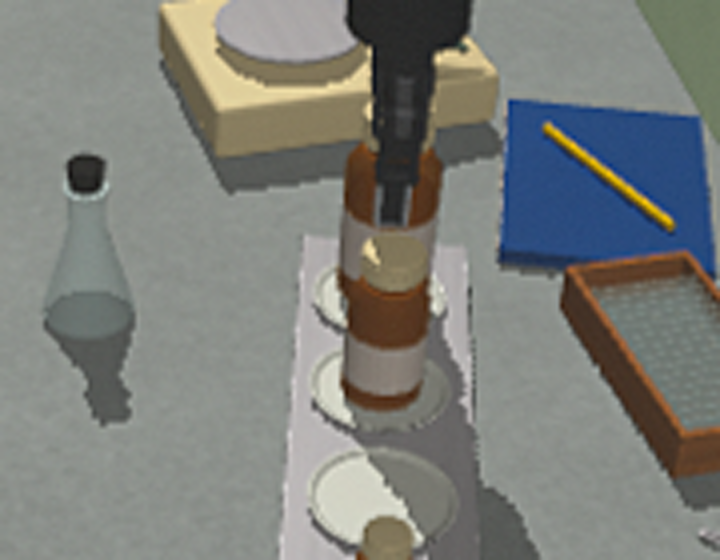

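play_rows(
  deltas=[
    [-0.001,0.002,-0.001,0,0,0.002],
    [-0.001,0.004,-0.001,0,0,0.002],
    [-0.001,0.0055,-0.001,0,0,0.002],
    [-0.001,0.006,-0.001,0,0,0.002],
    [-0.001,0.006,-0.001,0,0,0.002],
  ],
)

```text
t: 22.25
tcp_pos: [0.6411, 0.1222, 0.091]
tool_rot: [-0.704, 0.061, -0.06, 0.705]
force: [-0.2, 0.9, -4.5]
finger_gap: 0.704
```

```bash
python3 -c "
from h import *
s=sense();print(s['tcp_pos'],s['force'])
go([.6417,.1219,.0907],1.4)
"
```

```text
[0.64112351 0.12217565 0.09097072] [-0.22812858  0.90488157 -4.47808657]
delta [0.0006, 0.0003, -0.0002] [-0.0001, 0.0005, -0.0012] rows>=0.0
```

play_rows(
  deltas=[
    [0.0005,0.0005,0,0,0,0],
    [0.0005,0.001,0,0,0,0],
    [0.0005,0.001,0,0,0,0],
  ],
)

```text
t: 22.55
tcp_pos: [0.6416, 0.1221, 0.0909]
tool_rot: [-0.704, 0.061, -0.06, 0.705]
force: [-2.7, -0.7, 2.4]
finger_gap: 0.704
```

Contact at 0.0909 m (predicted 0.0907). Releasing.

play_rows(
  deltas=[
    [0,0,0,0,0,0],
    [0,0,0,0,0,0],
    [0,0,0,0,0,0],
    [0,0,0,0,0,0],
    [0,0,0,0,0,0],
  ],
  gripper=0.08,
)

```text
t: 23.05
tcp_pos: [0.6419, 0.122, 0.0901]
tool_rot: [-0.704, 0.06, -0.06, 0.705]
force: [-0.5, -0.2, 0.2]
finger_gap: 0.937
```

play_rows(
  deltas=[
    [0,-0.02,0,0,0,0],
    [0,-0.06,0,0,0,0],
    [0,-0.1,0,0,0,0],
    [0,-0.14,0,0,0,0],
    [0,-0.16,0,0,0,0],
    [0,-0.16,0,0,0,0],
    [0,-0.16,0,0,0,0],
  ],
)

```text
t: 23.75
tcp_pos: [0.6415, 0.122, 0.2499]
tool_rot: [-0.704, 0.061, -0.06, 0.705]
force: [0.5, 0.8, -0.1]
finger_gap: 0.943
```

```bash
python3 -c "
from h import *
s=sense();print(s['tcp_pos'],s['finger_gap'],s['force'])
m=camera_model('wrist');im=snapshot('wrist');cv2.imwrite('pics/w10.png',im[:,:,::-1])
im=cv2.imread('pics/w10.png')
u,ax=cap(im,(220,150,350,270));print(u,ax,onz(m,u,.159).round(4))
go([.339,.2757,.22],1.4)"
```

```text
[0.64151979 0.12197913 0.24994527] 0.9427503698662201 [ 0.5221587   0.82322614 -0.12389761]
[282.87866211 209.18119431] [60.29348373 63.47719574] [0.6425 0.1234 0.159 ]
delta [-0.3235, 0.0298, 0.1003] [0.0003, 0.0004, -0.0036] rows>=6.8
```

View pics/w10.png

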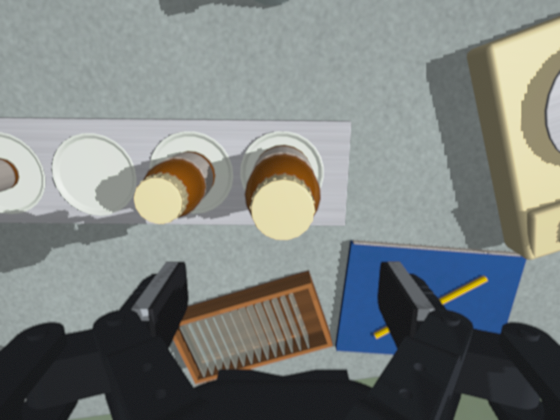

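bottle_250 stands in dish_1, within about 1.5 mm of centre. Next is bottle_60.

play_rows(
  deltas=[
    [-0.323,0.0,0.1,0,0,-0.002],
    [-0.323,0.0,0.1,0,0,-0.002],
    [-0.323,0.0,0.1,0,0,-0.002],
    [-0.323,0.03,0.1,0,0,-0.002],
    [-0.323,0.03,0.1,0,0,-0.002],
    [-0.323,0.03,0.1,0,0,-0.002],
    [-0.323,0.03,0.1,0,0,-0.002],
    [-0.323,0.03,0.1,0,0,-0.002],
    [-0.323,0.03,0.1,0,0,-0.002],
    [-0.323,0.03,0.1,0,0,-0.002],
    [-0.323,0.03,0.1,0,0,-0.002],
  ],
  gripper=0.075,
)

```text
t: 24.9
tcp_pos: [0.3418, 0.275, 0.2203]
tool_rot: [-0.704, 0.06, -0.061, 0.705]
force: [0.2, -0.1, -0.2]
finger_gap: 0.878
```

```bash
python3 -c "
from h import *
s=sense();print(s['tcp_pos'],s['finger_gap'],s['force'])
m=camera_model('wrist');im=snapshot('wrist');cv2.imwrite('pics/w11.png',im[:,:,::-1])
im=cv2.imread('pics/w11.png')
u,ax=cap(im,(220,130,350,250));print(u,ax,onz(m,u,.086).round(4))
print(tri([m,camera_model('top'),camera_model('side')],[u,(190.9,246.6),(234.2,152.1)]))
go([.3458,.2756,.019],1.4)"
```

```text
[0.34183821 0.2750042  0.22025117] 0.8775636554421216 [ 0.22367711 -0.07843749 -0.18199115]
[282.48703003 197.49167633] [36.22439575 37.54109955] [0.3463 0.2755 0.086 ]
(array([0.34589943, 0.27554333, 0.0847968 ]), np.float64(0.0007419263814695067))
delta [0.0036, 0.2013, 0.0012] [-0.0003, -0.0013, 0.0013] rows>=4.0
```

View pics/w11.png

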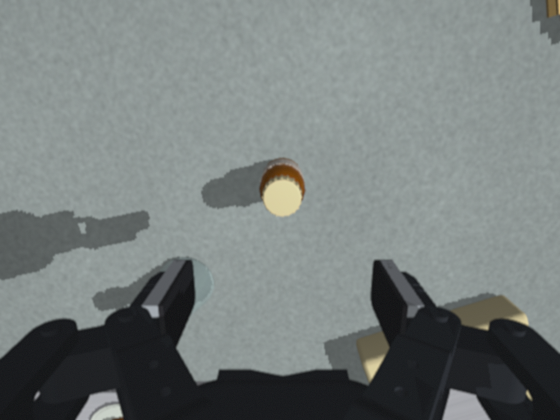

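bottle_60's cap is at (282,197). The flask is 165 mm away and clear of the jaws. Descending.

play_rows(
  deltas=[
    [0.0035,0.02,0.001,0,-0.001,0.001],
    [0.0035,0.06,0.001,0,-0.001,0.001],
    [0.0035,0.1,0.001,0,-0.001,0.001],
    [0.0035,0.14,0.001,0,-0.001,0.001],
    [0.0035,0.175,0.001,0,-0.001,0.001],
    [0.0035,0.195,0.001,0,-0.001,0.001],
    [0.0035,0.201,0.001,0,-0.001,0.001],
    [0.0035,0.201,0.001,0,-0.001,0.001],
    [0.0035,0.201,0.001,0,-0.001,0.001],
  ],
)

```text
t: 25.85
tcp_pos: [0.3452, 0.2758, 0.0201]
tool_rot: [-0.704, 0.06, -0.061, 0.705]
force: [0.1, 0.1, 1.0]
finger_gap: 0.878
```

play_rows(
  deltas=[
    [0,0,0,0,0,0],
    [0,0,0,0,0,0],
    [0,0,0,0,0,0],
    [0,0,0,0,0,0],
    [0,0,0,0,0,0],
    [0,0,0,0,0,0],
  ],
  gripper=0.032,
  force=40,
)

```text
t: 26.45
tcp_pos: [0.3448, 0.276, 0.0207]
tool_rot: [-0.704, 0.059, -0.06, 0.705]
force: [0.0, -0.4, 5.6]
finger_gap: 0.485
```

```bash
python3 -c "
from h import *
s=sense();print(s['tcp_pos'],s['finger_gap']*.0854,s['force'])"
```

```text
[0.34480709 0.27597117 0.02067235] 0.041385848690672536 [ 0.04524452 -0.36987014  5.5695022 ]
```

play_rows(
  deltas=[
    [0,-0.005,0,0,0,0],
    [0,-0.02,0,0,0,0],
    [0,-0.05,0,0,0,0],
    [0,-0.09,0,0,0,0],
    [0,-0.13,0,0,0,0],
    [0,-0.17,0,0,0,0],
    [0,-0.205,0,0,0,0],
    [0,-0.22,0,0,0,0],
    [0,-0.22,0,0,0,0],
  ],
)

```text
t: 27.35
tcp_pos: [0.3453, 0.2763, 0.2421]
tool_rot: [-0.703, 0.058, -0.062, 0.706]
force: [1.4, 0.1, -1.1]
finger_gap: 0.485
```

```bash
python3 -c "
from h import *
s=sense();print(s['tcp_pos'],s['finger_gap']*.0854,s['force'])
w=snapshot('wrist');cv2.imwrite('pics/w12.png',w[:,:,::-1])
go([.6093,-.0763,.24],1.4)"
```

```text
[0.34528023 0.27629106 0.24213226] 0.041423376705396225 [ 1.3794962   0.09144447 -1.08939431]
delta [0.3205, 0.0007, -0.3024] [-0.0017, 0.0016, 0.0023] rows>=8.8
```

View pics/w12.png

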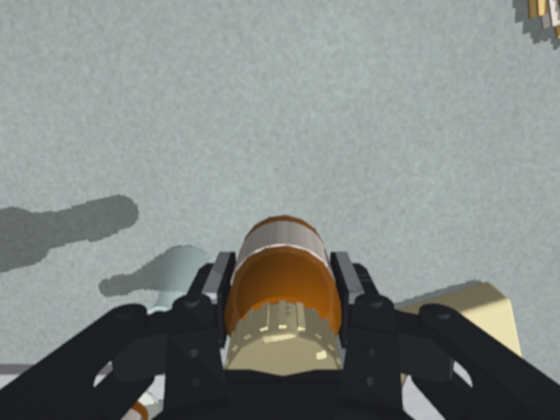

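bottle_60 is held upright. Carrying it high over the flask to dish_3.

play_rows(
  deltas=[
    [0.01,0,-0.009,-0.001,0.001,0.001],
    [0.035,0,-0.033,-0.001,0.001,0.001],
    [0.065,0,-0.061,-0.001,0.001,0.001],
    [0.096,0,-0.091,-0.001,0.001,0.001],
    [0.128,0,-0.121,-0.001,0.001,0.001],
    [0.16,0,-0.151,-0.001,0.001,0.001],
    [0.192,0,-0.181,-0.001,0.001,0.001],
    [0.224,0,-0.211,-0.001,0.001,0.001],
    [0.256,0,-0.242,-0.001,0.001,0.001],
    [0.285,0,-0.269,-0.001,0.001,0.001],
    [0.305,0,-0.288,-0.001,0.001,0.001],
    [0.317,0,-0.299,-0.001,0.001,0.001],
  ],
)

```text
t: 28.6
tcp_pos: [0.6064, -0.0745, 0.2368]
tool_rot: [0.705, -0.063, 0.059, -0.704]
force: [-0.6, 0.0, -1.3]
finger_gap: 0.482
```

play_rows(
  deltas=[
    [0.003,0,-0.003,0,0,0],
    [0.0035,0,-0.0035,0,0,0],
    [0.0035,0,-0.0035,0,0,0],
  ],
)

```text
t: 28.9
tcp_pos: [0.608, -0.0751, 0.2388]
tool_rot: [-0.705, 0.061, -0.059, 0.705]
force: [0.0, 0.3, -0.3]
finger_gap: 0.482
```

```bash
python3 -c "
from h import *
s=sense();print(s['tcp_pos'],s['finger_gap']*.0854,s['force'])
go([.6093,-.0763,.05],1.4)"
```

```text
[ 0.60797112 -0.0750689   0.23881591] 0.041133052090367474 [ 0.02940499  0.27528402 -0.26241993]
delta [0.0022, 0.1888, -0.001] [0.0001, 0.0015, -0.0034] rows>=3.8
```

play_rows(
  deltas=[
    [0.0015,0.02,-0.001,0,0.001,-0.002],
    [0.0015,0.06,-0.001,0,0.001,-0.002],
    [0.0015,0.1,-0.001,0,0.001,-0.002],
    [0.0015,0.14,-0.001,0,0.001,-0.002],
    [0.0015,0.17,-0.001,0,0.001,-0.002],
    [0.0015,0.185,-0.001,0,0.001,-0.002],
    [0.0015,0.19,-0.001,0,0.001,-0.002],
    [0.0015,0.19,-0.001,0,0.001,-0.002],
    [0.0015,0.19,-0.001,0,0.001,-0.002],
  ],
)

```text
t: 29.8
tcp_pos: [0.6115, -0.078, 0.0511]
tool_rot: [0.705, -0.059, 0.062, -0.704]
force: [1.6, -0.3, -0.8]
finger_gap: 0.483
```

```bash
python3 -c "
from h import *
s=sense();print(s['tcp_pos'],s['finger_gap']*.0854,s['force'])
go([.6093,-.0763,.0445],1.4)"
```

```text
[ 0.61153285 -0.07798757  0.0510979 ] 0.041283814429357156 [ 1.58698989 -0.31737369 -0.76006502]
delta [-0.0025, 0.0066, 0.0013] [0.0013, -0.0002, 0.0042] rows>=0.1
```

play_rows(
  deltas=[
    [-0.0015,0.002,0.001,0.001,0,0.003],
    [-0.0015,0.004,0.001,0.001,0,0.003],
    [-0.0015,0.0055,0.001,0.001,0,0.003],
    [-0.0015,0.006,0.001,0.001,0,0.003],
    [-0.0015,0.006,0.001,0.001,0,0.003],
  ],
)

```text
t: 30.3
tcp_pos: [0.609, -0.0767, 0.0438]
tool_rot: [-0.704, 0.061, -0.06, 0.705]
force: [-0.6, 0.2, 2.2]
finger_gap: 0.48
```

```bash
python3 -c "
from h import *
s=sense();print(s['tcp_pos'],s['finger_gap']*.0854,s['force'])
go([.6093,-.0763,.0437],1.4)"
```

```text
[ 0.60904635 -0.07672679  0.04379888] 0.04101473431979159 [-0.63016487  0.19670859  2.20062195]
delta [0.0002, 0.0001, 0.0005] [-0.0001, -0.0006, -0.0018] rows>=0.0
```

Already in light contact at 0.0438 m (predicted 0.0437). Releasing.

play_rows(
  deltas=[
    [0,0.0003,0,0,0,0],
    [0,0.0003,0,0,0,0],
    [0,0.0003,0,0,0,0],
    [0,0.0003,0,0,0,0],
    [0,0.0003,0,0,0,0],
  ],
  gripper=0.06,
)

```text
t: 30.8
tcp_pos: [0.609, -0.0767, 0.043]
tool_rot: [-0.704, 0.061, -0.06, 0.705]
force: [0.6, 0.6, 0.1]
finger_gap: 0.703
```

play_rows(
  deltas=[
    [0,-0.02,0,0,0,0],
    [0,-0.06,0,0,0,0],
    [0,-0.1,0,0,0,0],
    [0,-0.15,0,0,0,0],
    [0,-0.2,0,0,0,0],
    [0,-0.25,0,0,0,0],
    [0,-0.25,0,0,0,0],
    [0,-0.25,0,0,0,0],
    [0,-0.25,0,0,0,0],
  ],
)

```text
t: 31.7
tcp_pos: [0.6083, -0.0764, 0.2916]
tool_rot: [-0.704, 0.062, -0.059, 0.705]
force: [-0.5, -0.1, 0.2]
finger_gap: 0.703
```

```bash
python3 -c "
from h import *
s=sense();print(s['tcp_pos'],s['force'])
m=camera_model('wrist');im=snapshot('wrist');cv2.imwrite('pics/w13.png',im[:,:,::-1]);np.save('w13.npy',m,allow_pickle=True)
for n in('side','top'): cv2.imwrite(f'pics/{n}F.png',snapshot(n)[:,:,::-1])
im=cv2.imread('pics/w13.png')
D=[(.642,.122),(.6262,.0264),(.6103,-.0763),(.592,-.172)]
for d,h,n in zip(D,(.159,.131,.109,.091),(250,125,60,30)):
  u0=proj(m,[*d,h]).astype(int);x,y=max(u0[0]-32,0),max(u0[1]-30,0)
  u,ax=cap(im,(x,y,u0[0]+32,u0[1]+30));p=onz(m,u,h);print(n,u.round(1),ax.round(1),p.round(4),((p[:2]-d)*1000).round(1),'mm off')
"
```

```text
[ 0.60832286 -0.0764401   0.29163204] [-0.48109982 -0.07518009  0.22155706]
250 [529.5 194. ] [47.6 58. ] [0.6431 0.1234 0.159 ] [1.1 1.4] mm off
125 [399.  187.5] [38.3 42.8] [0.6275 0.0272 0.131 ] [1.3 0.8] mm off
60 [282.7 183. ] [31.7 32.9] [ 0.6106 -0.0753  0.109 ] [0.3 1. ] mm off
30 [186.  177.6] [24.4 26.1] [ 0.5925 -0.1707  0.091 ] [0.5 1.3] mm off
```

View pics/w13.png

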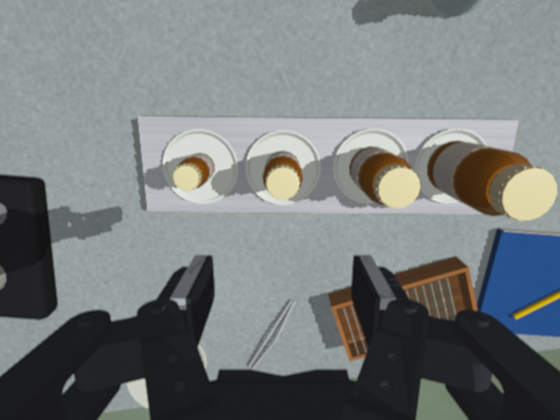

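View pics/sideF.png

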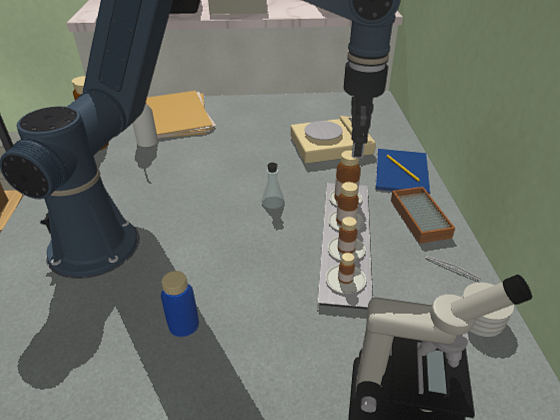

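All four bottles stand in ascending order from the microscope, each about 1–2 mm off centre. The flask at (272,188) and the blue bottle at (180,303) are unmoved. The robot is clear, so I am handing in.

```bash
python3 -c "
from station import *
print(sign_off())"
```

```text
the job is handed in; nothing more can be done
None
```

All four bottles now stand upright on the shelf in size order, and I handed the job in at about 32 s of the 96 s limit. The smallest is nearest the microscope, which is at the −y end: bottle_30 in dish_4, bottle_60 in dish_3, bottle_125 in dish_2 and bottle_250 in dish_1.

- **Placing:** I lowered each bottle to light contact before releasing it. Contact heights came within 0.2 mm of prediction, with a press of about 7 N or less.
- **Centring:** The last wrist picture puts the caps 1.0 to 1.8 mm from the dish centres, about as good as the calibration allows. That offset is in the same direction for all four, so some of it is probably measuring bias.
- **Not touched:** The last side picture shows the flask and the blue look-alike in their original places, with the robot well clear of everything.
- **Disagreements:** Triangulated heights read 1 to 2 mm below the stated ones, within the calibration error. The arm also came to rest 2 to 3 mm off target after several moves, so I corrected its position before the final lowering. No check failed.

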